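Open the latched gate of the tube-rack bay

TASK

Two like low fenced bays stand on the lab bench: one holds a rack of sample tubes, the other reagent bottles. Press down the thumb lever on the tube bay's gate to lift the latch bar out of its catch, and push the gate inward until it stands wide open (about 70 degrees), so that the rack can be taken out. Let go so that the bar drops, and leave the bottle bay's gate shut.

Things in the scene. Friction and masses are not known exactly. Their poses are not given: they have to be found in the camera images.
- tube_bay: Fixed bay with a red tube rack at its back (the other has bottles). White base 300x240 mm, steel rails 100 high. Origin on the bench, mid base; x from the gate to the back, y left, z up. In this frame, mm: gate hinge line x -140 y 100, free edge y -84; thumb lever = level dark steel pad 40x40 in front of the gate, centre x -178 y 7, upper face z 112. Bay yaw within 12 degrees.
- tube_gate (a joint): Tube bay's gate: clear panel, aluminium frame 12 mm thick, top z 141. Rad: 0 shut, grows as it swings into the bay (counter-clockwise from above), stop 1.5. Needs about 1 N at the lever, stays where left. Latched: 1 degree of play. Finger tips on the pad, moved toward the gate, meet the bar's arm, front face 18 mm before the gate's mid-plane, and push the gate by it.
- tube_latch (a joint): Latch bar with thumb lever, one dark steel piece on a pivot at bay x -153 y -38 z 108: bar 72 mm to the right into a U catch (lips 10 mm high), pad 45 mm left of the pivot. Rad: 0 level in the catch, grows as the pad goes down, stop 0.45. Clear from 0.2 (pad 9 mm down); 0.4 is 17 mm down, 2 N. Falls back by its weight; need not be held once the gate is 10 degrees open.
- bottle_gate (a joint): Gate of the other bay, the one with three round bottles; same shape and size, rad: 0 shut and latched. Leave it shut.

How it is judged:
On the way, in this order (a step that is already met when the one before it is completed fails the run):
1. the tube bay's latch bar is lifted out of its catch (value of joint tube_latch above 0.17 rad), for 0.05 s.
2. the tube bay's gate is swung wide open (value of joint tube_gate above 0.95 rad), for 0.1 s.
At the end, for the whole second after the job is handed in: The tube bay's gate stands still, at least 0.95 rad (54 degrees) open, its latch bar has dropped back to within 0.08 rad of level, and the bottle bay's gate is within 0.08 rad of shut (value of joint tube_gate above 0.95 rad and velocity of joint tube_gate between -0.05 and 0.05 rad/s and value of joint each of tube_latch, bottle_gate below 0.08 rad); the robot touches nothing.
It fails at once if the bottle bay's gate is opened (value of joint bottle_gate above 0.15 rad).
It also fails if it takes over 48 s, if anything falls off the work surface, if the arm or the gripper's body presses on something with over 40 N, if the wrist force passes 120 N, or if a joint passes its speed limit or range.

ROBOT

A 7-joint arm with a two-finger parallel gripper is mounted at the origin on the work surface. World frame = base frame: x ahead of the robot, y to its left, z up, the work surface at z = 0. Lengths are in m, angles in rad, forces in N, time in s.
With the tool pointing down it reaches from about 0.4 to 0.85 m from the base axis. Payload 4.4 kg.
Tool frame: the origin (TCP) lies between the finger pads; the fingertips stand 25 mm ahead of it and the grasp point (between the pads) lies 6 mm ahead of it; y points along the fingers, z is the direction in which the jaws open and shut, and the axes are right-handed (so a half turn about y gives the same grasp; the last joint's range is limited). The gripper opens to 94 mm and grips with 3 to 60 N. Pads are 16 mm wide; open, the fingers measure 119 mm over their backs; the gripper's body (75 mm by 177 mm) begins 78 mm behind the grasp point.
Start: joints at [1.206, 0.628, 0.038, 1.517, -0.027, 0.996, -0.02], TCP at [0.191, -0.621, 0.23] pointing down, gripper open.
Joint ranges: [-3.06, 3.06], [-0.37, 2.12], [-1.25, 1.32], [0.18, 2.47], [-1.1, 4.24], [0.23, 1.98], [-2.94, 2.94]. Speed limits (rad/s): [2.57, 2.57, 3.14, 3.14, 3.14, 3.14, 3.14].

INTERFACE

Orientations are given as a unit quaternion [x, y, z, w].
In Python, from cell import arm gives the robot as it stands. The module is installed in compiled form; this text tells all that it offers.
- The arm moves only by the shell command python3 -m pendant 'ROWS' [OPENING] [FORCE]. ROWS is JSON, a list that holds one entry, the list of rows, each a list of 4 numbers: the shift along the world's x, y, z in mm, then the turn about the world's z in degrees. In form: [[[tx, ty, tz, spin], ...]]. A call has 1 to 20 rows; each row is the pose to reach, as a shift and turn from the pose commanded when the call began; what a row does not reach only later rows make up. A row lasts 1/8 s, in which the tool goes at most 62.5 mm and 10.7 degrees, less where a joint would pass 70% of its speed; a pose out of reach is approached as far as the arm can. A call with a gripper value outside its range is refused whole. OPENING is the closure in counts, from 0 (fully open) to 255 (shut), set as the call begins (- or left out, the last holds). The fingers move at their own pace and stop on an object; FORCE is the grip in N (left out, the last holds). Time passes only in rows, so rows that repeat a pose let the fingers close. It gives the time, the measured TCP pose, the force and the opening at its end, in the units of the state.
- arm.get_state(): the state, without advancing time (a new reading comes with each control period).
- arm.capture(name): name is "scene" or "side" or "wrist"; returns a dict with "frame" (420x560x3 uint8, red, green, blue), "depth" (420x560 float32, m along the optical axis (not along the pixel's ray), 0 where there is no reading), "fx", "fy", "cx", "cy" (pixels), "position" and "orientation" of the camera in the world. Camera axes: x right, y up, looking along -z (the intrinsics and any distortion apply to the point x, -y, -z); pixel columns grow to the right and rows downward; lengths in m; the calibration is good to about 2 mm. A picture is of the moment at which its call begins.
- arm.finish_job(): hands the job in, once; it reports no verdict.
The state is a dict: "clock": time; "joints": joint angles; "qvel": joint speeds; "joint_torque": joint torques, N m; "position": TCP position; "ee_rot": TCP orientation; "contact_force": force on the tool from outside, world axes, zero at the start; "torque": the same for the moment, N m; "finger_gap": opening from 0.0 (shut) to 1.0 (fully open).
Only numpy, scipy, OpenCV 4.12 (cv2) and the standard library are available. Lean on these libraries where they do the work, as an engineer would, in place of code of your own. Each camera call takes 0.05 s, during which the arm holds its last target.

## Working session

There is one attempt and no reset: what is moved stays moved. The work goes in short steps, Python scripts to look and compute and a shell command to move; the robot and the scene stay as the last step left them, time stands still between calls to the robot, and variables do not carry over. Pictures are saved under pics/ and viewed, and the job is handed in when it is done.

```bash
mkdir -p pics; cat > h.py <<'E'
import numpy as np, cv2
from cell import arm
from scipy.spatial.transform import Rotation as R
def cap(n,f):
    c=arm.capture(n); cv2.imwrite(f'pics/{f}.png',c['frame'][:,:,::-1]); np.savez(f'{f}.npz',**c); return c
def pts(c):
    d=c['depth']; v,u=np.mgrid[:d.shape[0],:d.shape[1]]
    p=np.stack([(u-c['cx'])/c['fx']*d,-(v-c['cy'])/c['fy']*d,-d],-1)
    return p@R.from_quat(c['orientation']).as_matrix().T+c['position']
E
python3 - <<'E'
from h import *
for n in ['scene','side']:
    c=cap(n,n+'1'); print(n,c.keys(),c['position'],c['orientation'],c['fx'],c['cx'],c['cy'])
s=arm.get_state();print(s['clock'],s['position'],s['ee_rot'])
E
```

```text
scene dict_keys(['frame', 'depth', 'fx', 'fy', 'cx', 'cy', 'position', 'orientation']) [ 1.32325605 -0.27462725  0.67814155] [0.37090385 0.2523539  0.50803968 0.73528466] 523.6769944696036 272.5144597519032 200.64469177414276
side dict_keys(['frame', 'depth', 'fx', 'fy', 'cx', 'cy', 'position', 'orientation']) [ 0.36596401 -0.46812833  0.78186157] [ 0.31390421 -0.06508244 -0.21091146  0.92344181] 390.0095365288277 274.98744772680857 212.45659537289873
0.1 [ 0.1912089  -0.62069372  0.22967405] [-0.10531188  0.69980118 -0.69866627  0.10513402]
```

```bash
ls .
```

```text
h.py
pics
scene1.npz
side1.npz
```

View pics/scene1.png

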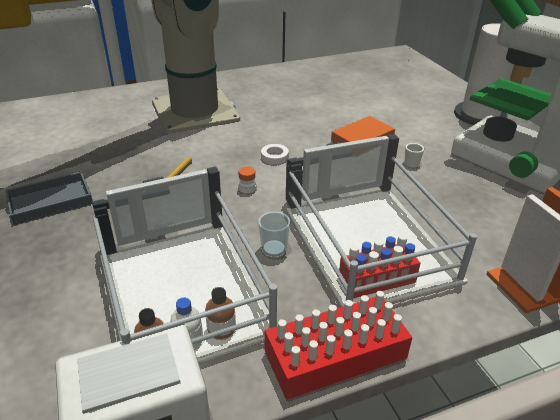

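View pics/side1.png

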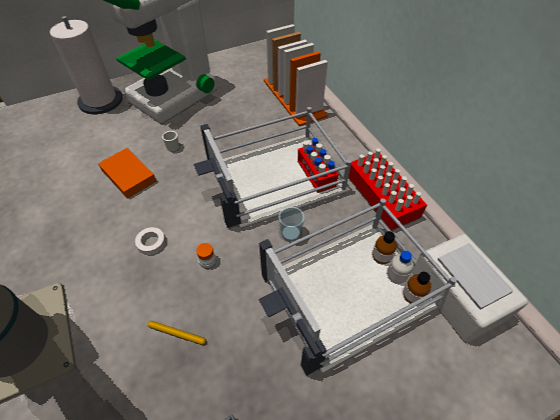

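The scene view shows the tube bay (red rack at 380,265) on the right, and the bottle bay on the left. In the side view the tube bay is the upper one, with its pad at about (205,167); the bottle bay's pad is at (272,303). Next I'll measure the tube bay's pad and base.

```bash
python3 - <<'E'
from h import *
c=dict(np.load('side1.npz')); P=pts(c); f=c['frame'].astype(int)
for (u,v) in [(203,167),(207,167),(272,303),(130,165)]: print(u,v,P[v,u].round(3),f[v,u])
dark=f.max(2)<95
for nm,(u0,u1,v0,v1) in dict(tube=(185,240,150,190),bott=(250,300,285,325)).items():
    m=np.zeros(dark.shape,bool); m[v0:v1,u0:u1]=1
    m&=dark&(abs(P[...,2]-.112)<.006)
    n,l,st,_=cv2.connectedComponentsWithStats(m.astype(np.uint8)); k=1+st[1:,4].argmax(); q=P[l==k]
    r=cv2.minAreaRect((q[:,:2]*1000).astype(np.float32)); print(nm,len(q),np.median(q[:,2]),q.mean(0).round(4),r)
# base: white, z low
white=(f.min(2)>150)&(P[...,2]<.03)&(P[...,2]>.002)
n,l,st,ce=cv2.connectedComponentsWithStats(cv2.morphologyEx(white.astype(np.uint8),cv2.MORPH_CLOSE,np.ones((9,9))))
for k in range(1,n):
    if st[k,4]>2000:
        q=P[(l==k)&white]; print(ce[k],len(q),np.median(q[:,2]),cv2.minAreaRect((q[:,:2]*1000).astype(np.float32)))
# z top lines: gate top 141 / rails 100
g=(abs(P[...,2]-.139)<.006)
n,l,st,ce=cv2.connectedComponentsWithStats(g.astype(np.uint8))
for k in range(1,n):
    if st[k,4]>25:
        q=P[l==k]; print('top',ce[k].round(),len(q),cv2.minAreaRect((q[:,:2]*1000).astype(np.float32)))
E
```

```text
203 167 [0.483 0.193 0.114] [57 58 66]
207 167 [0.492 0.189 0.114] [56 58 65]
272 303 [ 0.484 -0.19   0.113] [56 62 68]
130 165 [0.323 0.372 0.029] [206  83   0]
tube 309 0.11297779593169988 [0.4926 0.1931 0.1129] ((491.7841491699219, 200.42587280273438), (87.00109100341797, 52.883872985839844), 87.1842041015625)
bott 692 0.11290816771096984 [ 0.4945 -0.1944  0.1129] ((492.76611328125, -205.5592041015625), (53.905540466308594, 84.2789077758789), 1.8804954290390015)
[271.8190184  177.94130879] 3974 0.008902879703548305 ((681.607421875, 182.0558319091797), (235.69976806640625, 264.4833068847656), 86.9951400756836)
[349.46854441 293.0416324 ] 8083 0.008827278789047321 ((680.769775390625, -186.5580291748047), (260.03240966796875, 241.4667510986328), 0.17345282435417175)
top [491.  47.] 680 ((1429.9046630859375, 312.64935302734375), (607.9849853515625, 14.041008949279785), 89.71076965332031)
top [187.  51.] 134 ((587.508544921875, 668.660888671875), (66.1385498046875, 126.16758728027344), 61.57683181762695)
top [86. 68.] 144 ((301.8648376464844, 709.7509155273438), (101.71829223632812, 48.009521484375), 4.123154163360596)
top [310.  78.] 109 ((867.6768798828125, 365.4952392578125), (12.186800003051758, 88.47127532958984), 84.76839447021484)
top [216. 152.] 385 ((520.263671875, 206.2473602294922), (205.22999572753906, 19.96891975402832), 86.013427734375)
top [289. 285.] 840 ((519.9197387695312, -175.95672607421875), (20.80246925354004, 204.85626220703125), 0.7336872816085815)
top [  9. 313.] 286 ((55.01921463012695, -2.9980316162109375), (101.3885498046875, 25.50277328491211), 85.26643371582031)
```

```bash
python3 - <<'E'
import cv2
i=cv2.imread('pics/side1.png')[90:240,170:370]; cv2.imwrite('pics/crop.png',cv2.resize(i,None,fx=4,fy=4,interpolation=2))
E
```

```text
(no output)
```

View pics/crop.png

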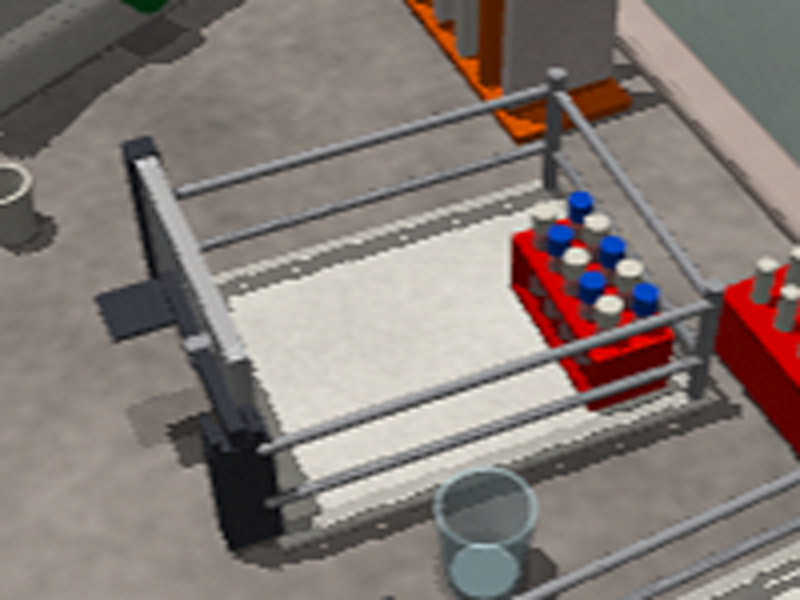

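The crop shows the pad at (135,310), i.e. full-image (204,167), in front of the clear gate. I'll refine the yaw and the pad rectangle.

```bash
python3 - <<'E'
from h import *
c=dict(np.load('side1.npz')); P=pts(c); f=c['frame'].astype(int)
m=np.zeros(f.shape[:2],bool); m[125:182,200:232]=1
g=m&(abs(P[...,2]-.139)<.006)&(f.min(2)>110)
q=P[g][:,:2]*1000; vx,vy,x0,y0=cv2.fitLine(q.astype(np.float32),cv2.DIST_HUBER,0,.01,.01).ravel()
print('gate top',len(q),q.min(0),q.max(0),np.degrees(np.arctan2(-vx*np.sign(vy),abs(vy))),x0,y0)
for y in (150,250): print(y,x0+(y-y0)*vx/vy)
# posts/back rails: z ~.1 high x
r=(abs(P[...,2]-.097)<.006)&(P[...,0]>.5)&(P[...,0]<.86)&(P[...,1]>0.03)&(P[...,1]<.34)&(f.min(2)>70)
n,l,st,ce=cv2.connectedComponentsWithStats(r.astype(np.uint8))
for k in range(1,n):
    if st[k,4]>15:
        p=P[l==k]*1000; print(ce[k].round(),len(p),cv2.fitLine(p[:,:2].astype(np.float32),cv2.DIST_HUBER,0,.01,.01).ravel().round(3), p[:,:2].min(0).round(),p[:,:2].max(0).round())
# pad
m=np.zeros(f.shape[:2],bool); m[155:180,190:218]=1
d=m&(f.max(2)<95)&(abs(P[...,2]-.113)<.004)
pd=P[d][:,:2]*1000
k=pd[:,0]<503
print('pad',k.sum(),cv2.minAreaRect(pd[k].astype(np.float32)))
for yv in np.arange(160,240,8):
    s=pd[(pd[:,1]>=yv)&(pd[:,1]<yv+8)]
    if len(s): print(yv,len(s),s[:,0].min().round(),s[:,0].max().round())
E
```

```text
gate top 266 [511.57673279 104.19633263] [533.50380473 289.78374661] -2.7685323 521.91644 189.76366
150 519.9936
250 524.82935
[290. 155.] 763 [8.07000e-01 5.91000e-01 6.81545e+02 1.28503e+02] [513.  58.] [818. 300.]
pad 206 ((483.8248291015625, 181.01907348632812), (73.9902114868164, 37.973411560058594), 89.49304962158203)
160 7 502.0 509.0
168 10 502.0 511.0
176 59 465.0 512.0
184 51 466.0 517.0
192 53 465.0 514.0
200 52 465.0 518.0
208 45 466.0 519.0
216 1 478.0 478.0
224 1 519.0 519.0
```

```bash
python3 - <<'E'
from h import *
s=arm.get_state(); M=R.from_quat(s['ee_rot']).as_matrix(); print(M.round(3)); print(s['finger_gap'],s['contact_force'])
E
```

```text
[[-0.956 -0.     0.294]
 [-0.294  0.002 -0.956]
 [ 0.    -1.    -0.002]]
0.9965439948389893 [ 0.40751226 -0.23259698  0.10247621]
```

```bash
python3 -m pendant '[[[20,60,0,0],[60,120,0,0],[100,180,0,0],[140,240,0,0]]]' 255 20; python3 -c "
from cell import arm
print(arm.get_state()['joints'])"
```

```text
clock: 0.6
position: [0.3158, -0.4039, 0.2303]
ee_rot: [-0.105, 0.699, -0.699, 0.105]
contact_force: [0.9, -0.2, 0.7]
finger_gap: 0.609
[ 0.83271068  0.43297567  0.02823601  1.89656562 -0.01666178  0.81241176
 -0.40247264]
```

```bash
python3 -m pendant '[[[30,50,0,-2],[55,100,0,-4],[75,150,0,-6],[90,200,0,-8],[105,250,0,-10],[115,300,0,-12],[125,350,0,-14],[135,400,0,-16],[145,450,0,-18],[150,500,0,-20],[152,540,0,-20],[154,576,0,-20],[154,576,0,-20],[154,576,0,-20]]]' 255 20; python3 - <<'E'
from h import *
s=arm.get_state(); print(s['joints']); M=R.from_quat(s['ee_rot']).as_matrix(); print(M.round(3),s['position'])
c=cap('wrist','w1'); cap('side','s2')
E
```

```text
clock: 2.35
position: [0.4687, 0.1693, 0.2302]
ee_rot: [-0.018, -0.706, 0.707, 0.018]
contact_force: [-0.5, -0.8, -0.4]
finger_gap: 0.001
[-0.41776266  0.41378392  0.01995182  1.93194764 -0.01028037  0.7971223
 -2.01383462]
[[-0.999 -0.001 -0.051]
 [ 0.051 -0.001 -0.999]
 [ 0.001 -1.     0.001]] [0.46866245 0.16929842 0.23017571]
```

View pics/w1.png

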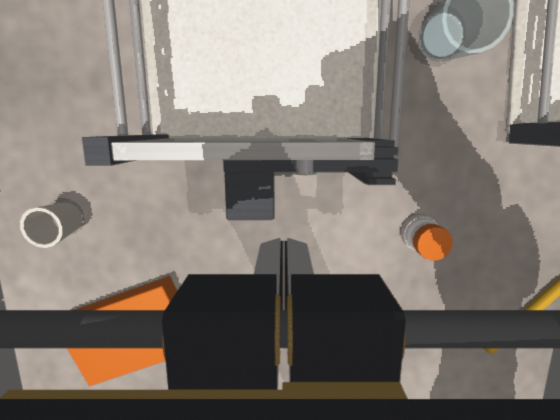

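View pics/s2.png

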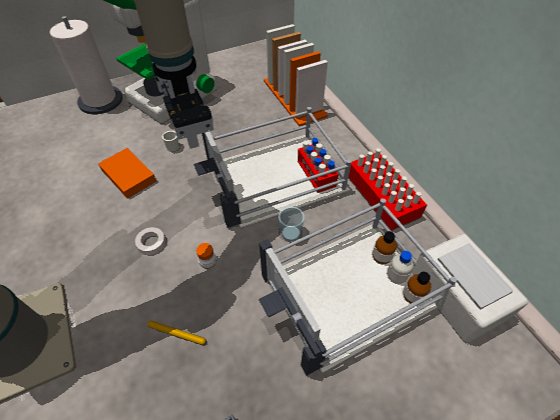

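The wrist view shows the pad at pixels (226–274, 160–220), just ahead and to the left of the closed fingers. The side view shows the gripper above the front of the tube bay. I'll cross-check the pad and the arm's front face in the wrist view.

```bash
python3 - <<'E'
from h import *
c=dict(np.load('w1.npz')); P=pts(c)
Rm=R.from_quat(c['orientation']).as_matrix()
def ray(u,v,z):
    d=Rm@np.array([(u-c['cx'])/c['fx'],-(v-c['cy'])/c['fy'],-1]); return (c['position']+d*(z-c['position'][2])/d[2])*1000
for u,v,z in [(226,217,.112),(274,217,.112),(274,173,.112),(226,173,.112),(112,143,.141),(374,143,.141),(112,159,.141),(374,158,.141)]:
    print(u,v,ray(u,v,z).round(1),(P[v,u]*1000).round(1))
E
```

```text
226 217 [465.8 215.5 112. ] [465.1 216.  109.4]
274 217 [463.8 176.4 112. ] [463.1 176.5 109.5]
274 173 [499.7 174.3 112. ] [485.7 177.8  -0.7]
226 173 [501.7 212.3 112. ] [501.5 212.5 110.8]
112 143 [529.8 284.3 141. ] [529.8 285.  139.7]
374 143 [520.7 102.9 141. ] [520.7 102.9 140.9]
112 159 [518.9 286.2 141. ] [518.6 288.7 135.9]
374 158 [510.3 102.8 141. ] [506.7  93.1 103.5]
```

```bash
python3 - <<'E'
import cv2
i=cv2.imread('pics/w1.png')[120:240,190:410]; cv2.imwrite('pics/crop2.png',cv2.resize(i,None,fx=3.6,fy=3.6,interpolation=2))
E
```

```text
(no output)
```

View pics/crop2.png

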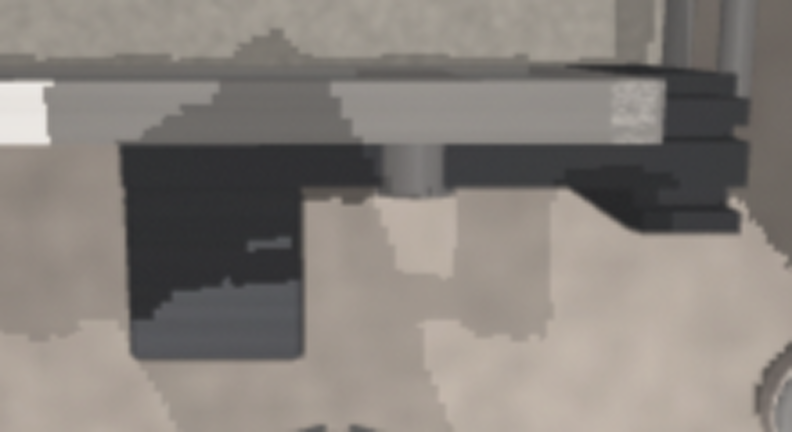

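The wrist view agrees with the side view: pad centre (485,195), yaw about -2.8°. Moving over the pad, then pressing.

```bash
python3 -m pendant '[[[15,26,0,0],[15,26,-40,0],[15,26,-75,0],[15,26,-85,0],[15,26,-90,0],[15,26,-90,0],[15,26,-90,0]]]'
```

```text
clock: 3.32
position: [0.4847, 0.1964, 0.1415]
ee_rot: [0.019, 0.707, -0.707, -0.017]
contact_force: [-0.4, -0.5, 0.8]
finger_gap: 0.005
```

```bash
python3 -m pendant '[[[0,0,-5,0],[0,0,-10,0],[0,0,-14,0],[0,0,-17,0],[0,0,-17,0],[0,0,-17,0]]]'; python3 - <<'E'
from h import *
cap('side','s3');cap('wrist','w3')
E
```

```text
clock: 4.08
position: [0.4838, 0.1962, 0.1234]
ee_rot: [-0.018, -0.707, 0.707, 0.018]
contact_force: [0.7, -0.7, 1.2]
finger_gap: 0.004
```

View pics/w3.png

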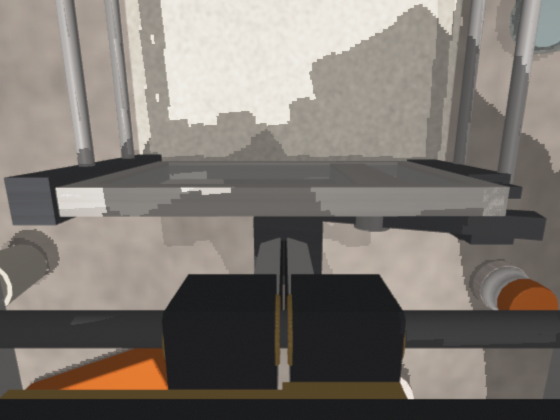

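View pics/s3.png

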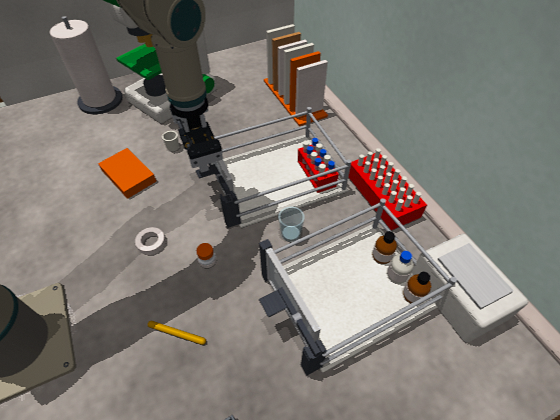

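The fingers sit on the pad (285,240). The bar right of it runs up from (330,222) to (540,225) and looks raised; I'll check its height by depth.

```bash
python3 - <<'E'
from h import *
c=dict(np.load('w3.npz')); P=pts(c)
for u in (335,350,400,430,460,500,520,535):
    for v in (218,224,230): print(u,v,(P[v,u]*1000).round(1),c['frame'][v,u])
E
```

```text
335 218 [502.7 168.  105.8] [47 47 49]
335 224 [468.6 152.6  -1.6] [159 150 141]
335 230 [ 4.638e+02  1.529e+02 -1.000e-01] [157 148 139]
350 218 [503.2 160.9 109.1] [47 47 48]
350 224 [468.1 140.1  -1. ] [149 141 132]
350 230 [ 4.631e+02  1.403e+02 -2.000e-01] [162 152 143]
400 218 [504.1 138.3 117. ] [47 47 49]
400 224 [501.9 139.2 119.7] [46 46 49]
400 230 [4.611e+02 9.830e+01 1.000e-01] [178 167 158]
430 218 [505.1 126.4 122.8] [46 47 48]
430 224 [502.  126.  122.1] [47 47 49]
430 230 [498.8 125.5 121.4] [61 60 60]
460 218 [505.2 113.9 125.6] [47 47 48]
460 224 [502.4 113.9 126. ] [46 47 48]
460 230 [499.4 113.5 125.5] [47 47 48]
500 218 [505.9  99.4 131.3] [59 59 61]
500 224 [503.6  99.9 132.6] [58 58 61]
500 230 [500.5  99.  131.6] [59 59 60]
520 218 [506.2  92.3 133.7] [59 58 60]
520 224 [503.5  92.1 133.8] [58 59 61]
520 230 [500.9  92.  134.2] [58 58 60]
535 218 [506.4  87.1 135.4] [59 59 60]
535 224 [503.6  86.5 135.1] [58 58 60]
535 230 [501.1  86.6 135.6] [58 59 61]
```

The bar slopes at 0.36 rad, so it is clear of the catch. Working out the arc about the hinge.

```bash
python3 -c "
import numpy as np
h=np.array([525.5,286]);p=np.array([484,196.2]);r=p+[12,-.6]-h
for t in range(0,77,4):
    a=np.radians(t);R=np.array([[np.cos(a),-np.sin(a)],[np.sin(a),np.cos(a)]]);print(t,(h+R@r-p).round(1))"
```

```text
0 [12.  -0.6]
4 [18.4 -2.4]
8 [24.9 -3.8]
12 [31.4 -4.8]
16 [38.1 -5.2]
20 [44.7 -5.2]
24 [51.3 -4.8]
28 [57.9 -3.9]
32 [64.4 -2.5]
36 [70.8 -0.7]
40 [77.   1.6]
44 [83.1  4.3]
48 [88.9  7.4]
52 [94.6 10.9]
56 [99.9 14.8]
60 [105.   19.1]
64 [109.8  23.7]
68 [114.3  28.6]
72 [118.4  33.8]
76 [122.1  39.3]
```

```bash
python3 -m pendant '[[[4,0,0,0],[8,0,0,0],[12,-1,0,0],[15,-1,0,2],[18,-2,0,4],[22,-3,0,6],[25,-4,0,8],[28,-4,0,10],[31,-5,0,12],[35,-5,0,14],[38,-5,0,16],[38,-5,0,16]]]'; python3 - <<'E'
from h import *
cap('side','s4');cap('wrist','w4')
E
```

```text
clock: 5.68
position: [0.5228, 0.191, 0.1236]
ee_rot: [-0.08, 0.702, -0.702, 0.081]
contact_force: [1.3, 0.2, 1.7]
finger_gap: 0.005
```

View pics/w4.png

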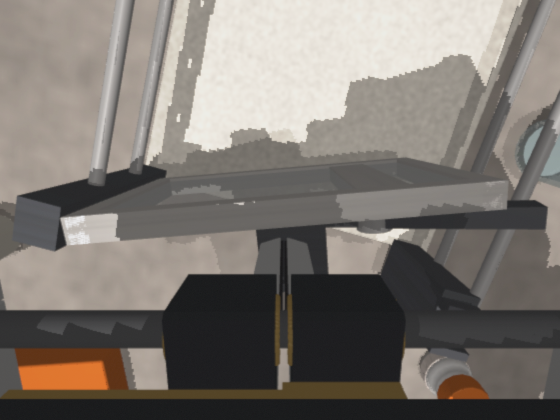

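The gate is about 17–19° open and still follows the fingers; the bar's tip at (540,215) has left the catch (440,275). Continuing the arc.

```bash
python3 -m pendant '[[[3,0,0,2],[7,0,0,4],[13,0,0,8],[20,1,0,12],[26,3,0,16],[33,4,0,20],[39,7,0,24],[45,9,0,28],[51,12,0,32],[57,16,0,36],[62,20,0,40],[67,24,0,44],[72,29,0,48],[74,31,0,50],[76,34,0,52],[78,36,0,54],[79,38,0,55],[79,38,0,55]]]'; python3 - <<'E'
from h import *
cap('side','s5');cap('wrist','w5')
E
```

```text
clock: 8.02
position: [0.6012, 0.2296, 0.1236]
ee_rot: [-0.396, 0.586, -0.586, 0.396]
contact_force: [0.8, 0.2, 2.1]
finger_gap: 0.006
```

View pics/w5.png

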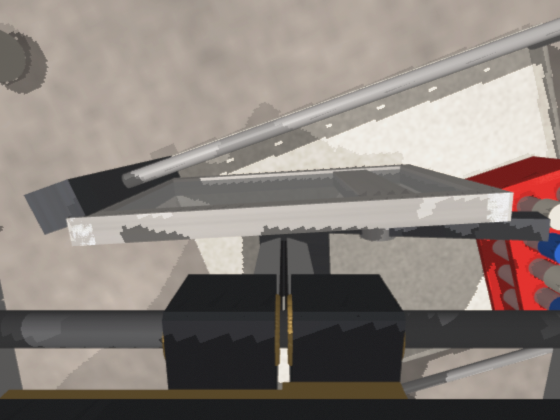

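View pics/s5.png

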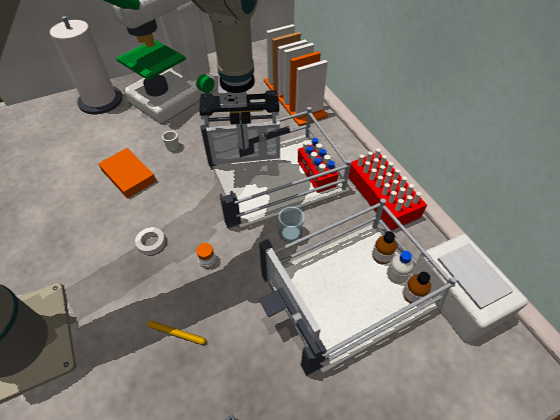

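The gate stands at roughly 72° with the fingers still on the pad (285,250); the bottle gate is untouched. Backing off slightly and lifting so the bar drops.

```bash
python3 -m pendant '[[[-1,-2,1,0],[-1,-3,6,0],[-1,-3,12,0],[-1,-3,20,0],[-1,-3,30,0],[-1,-3,60,0],[-1,-3,110,0],[-30,-40,130,0],[-60,-80,130,0],[-90,-110,130,0],[-90,-110,130,0],[-90,-110,130,0]]]'; python3 - <<'E'
from h import *
c=cap('side','s6');cap('wrist','w6');cap('scene','c6')
P=pts(c); f=c['frame'].astype(int)
m=np.zeros(f.shape[:2],bool); m[100:180,195:300]=1
g=m&(abs(P[...,2]-.139)<.005)&(f.min(2)>100)
q=P[g][:,:2]*1000; print(len(q),q.min(0),q.max(0))
vx,vy=cv2.fitLine(q.astype(np.float32),cv2.DIST_HUBER,0,.01,.01).ravel()[:2]
print('line az',np.degrees(np.arctan2(vy,vx)))
E
```

```text
clock: 9.62
position: [0.5119, 0.1198, 0.2542]
ee_rot: [0.395, -0.586, 0.586, -0.397]
contact_force: [-0.2, 0.1, 0.1]
finger_gap: 0.002
196 [516.79448781 220.6687836 ] [698.55566141 302.36874173]
line az -20.05409
```

View pics/s6.png

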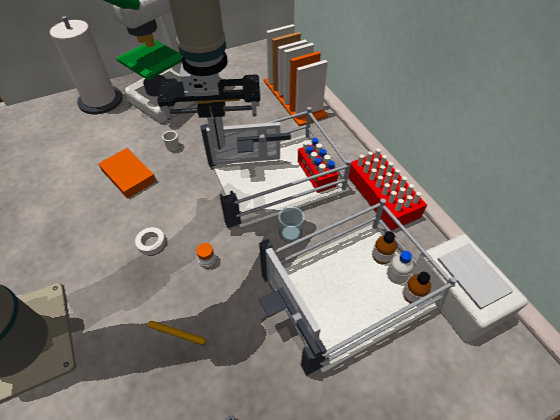

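View pics/w6.png

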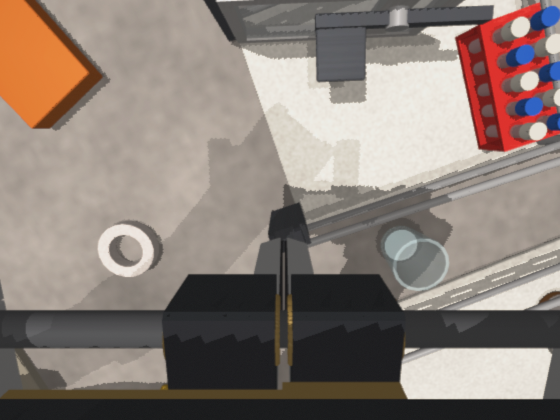

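View pics/c6.png

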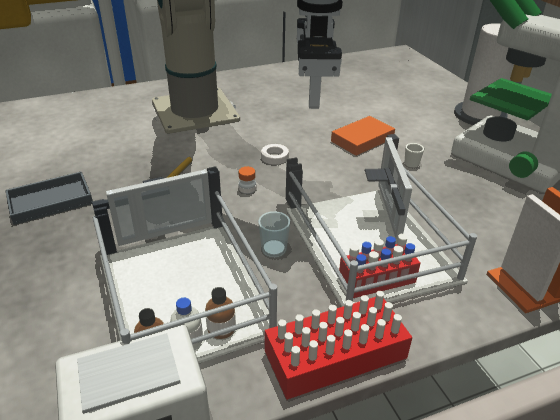

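The gate is at azimuth -20°, which is about 73° open. The bar appears level in the wrist view (row 15, columns 320–490). I'll confirm its height and stillness.

```bash
python3 - <<'E'
from h import *
c=cap('wrist','w7'); P=pts(c)
for u,v in [(325,60),(360,60),(375,20),(430,15),(470,13),(485,12)]: print(u,v,(P[v,u]*1000).round(1),c['frame'][v,u])
a=np.load('w6.npz'); print(abs(a['frame'].astype(int)-c['frame'])[:120].mean())
s=arm.get_state(); print(s['clock'],s['contact_force'],abs(np.array(s['qvel'])).max())
E
```

```text
325 60 [585.2 219.9 112. ] [ 95  97 101]
360 60 [611.5 209.7 110.8] [91 92 96]
375 20 [631.5 232.8 111.6] [91 92 95]
430 15 [671.3 220.  113.8] [87 88 92]
470 13 [700.5 209.9 113.5] [87 88 92]
485 12 [711.9 206.3 112.7] [86 86 91]
2.5519940476190475
9.825 [-0.30447567 -0.16847996 -0.11298249] 0.005823588208742906
```

```bash
python3 -c "
from cell import arm
print(arm.finish_job())"
```

```text
the job is handed in; nothing more can be done
None
```

The tube bay's gate now stands open at about 73° (1.27 rad), its latch bar has dropped, and the job is handed in; no verdict came back.

I found the lever pad in the side and wrist views, which agreed to about 2 mm. I pressed it with the closed fingertips until depth readings put the bar at about 0.36 rad. I then pushed the gate open along its hinge arc and lifted clear at about 9.6 s.

My last checks showed:
- **Latch bar:** level, with pad and bar both at a height of 111–114 mm.
- **Bottle gate:** still shut by eye in the side and scene views, and never touched; I did not measure its angle.
- **Contact:** the external force reads about 0.3 N, and the gripper is about 100 mm above the gate-level parts. The readings printed after each move never passed about 2.5 N.
- **Stillness:** not measured directly. The last two wrist pictures differed by a mean of 2.6 grey levels, which I took as image noise. The gate angle was measured once, about 0.2 s before hand-in.

No check failed.

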